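# Hold the stop collar on the flat of the monitor-arm post

### The arm

A 7-joint arm with a two-finger parallel gripper is mounted at the origin on the work surface. World frame = base frame: x ahead of the robot, y to its left, z up, the work surface at z = 0. Lengths are in m, angles in rad, forces in N, time in s.
With the tool pointing down it reaches from about 0.425 to 0.825 m from the base axis. Payload 3.6 kg.
Tool frame: the origin (TCP) lies where the fingers leave the gripper's body, on its centre line; the fingertips stand 73 mm ahead of it and the grasp point (between the pads) lies 54 mm ahead of it; z points along the fingers, y is the line along which they close (so a half turn about z gives the same grasp; the last joint's range is limited). The gripper opens to 85 mm and grips with 20 to 120 N. Pads are 22 mm wide; open, the fingers measure 114 mm over their backs; the gripper's body (76 mm by 85 mm) begins 54 mm behind the grasp point. The pads swing forward as they close: fully open they stand 13 mm farther back than shut.
Start: joints at [-1.312, 0.615, -0.013, 1.423, 0.008, 1.103, -0.04], TCP at [0.183, 0.624, 0.304] pointing down, gripper open.
Joint ranges: [-3.12, 3.12], [-0.3, 2.06], [-1.34, 1.32], [0.26, 2.42], [-1.36, 4.5], [0.01, 1.98], [-2.84, 2.84]. Speed limits (rad/s): [2.79, 2.79, 3.14, 3.14, 3.14, 3.14, 3.14].

### API

Orientations are given as a unit quaternion [x, y, z, w].
In Python, from station import arm, snapshot, camera_info, ticket gives the robot as it stands. Calls block until the motion is done:
- arm.movep(position, orientation): joint-space move of the TCP to a pose.
- arm.line_to(position, velocity=0.15, ori=None): straight line of the TCP; ori=None keeps the orientation; velocity is the mean speed in m/s.
- arm.move_j(angles): joint-space move.
- arm.move_gripper(opening, effort=None): opening from 0.0 (shut) to 1.0 (fully open); effort is the grip in N (None keeps the last); returns when the fingers have stopped.
- arm.pause(seconds).
- arm.ik(position, orientation): joint angles nearest the present ones, or None.
- snapshot(name): name is "scene" or "top" or "wrist"; returns the picture (384x512x3 uint8, blue, green, red); there is no depth.
- camera_info(name): a dict with "fx", "fy", "cx", "cy" (pixels), "dist_coeffs" ([k1, k2, p1, p2, k3] as OpenCV has them; the pictures are not rectified), "R" (3x3) and "t" (3): a world point X has camera coordinates R X + t; the wrist camera has in their place "T_tool_cam" (4x4, takes a point from camera to tool coordinates, whose origin is the TCP and whose axes are the flange's). Camera axes: x right, y down, z forward; pixel columns grow to the right and rows downward; lengths in m; the calibration is good to about 2 mm. A picture is of the moment at which its call begins: read the wrist's pose just before it. camera_info takes no time and is no camera call.
A pose or a line that the arm cannot do raises arm.MotionError and nothing moves.
- ticket.finish_job(): hands the job in; it is judged then, once.
Readings, each from a call of its own:
- arm.read_time(): time.
- arm.read_joint_positions(): joint angles.
- arm.read_dq(): joint speeds.
- arm.read_effort(): joint torques, N m.
- arm.read_tool_pos(): TCP position.
- arm.read_eef_rot(): TCP orientation.
- arm.read_ft_force(): force on the tool from outside, world axes, zero at the start.
- arm.read_wrist_torque(): the same for the moment, N m.
- arm.read_opening(): opening from 0.0 (shut) to 1.0 (fully open).
- arm.read_finger_force(): force on a finger pad.
Only numpy, scipy, OpenCV 4.12 (cv2) and the standard library are available. Lean on these libraries where they do the work, as an engineer would, in place of code of your own. Each camera call takes 0.05 s, during which the arm holds its last target. There are 200 camera calls.

### The job

Pinch the upright monitor-arm post by the flat at its upper end and turn it until the flat faces straight out over the tongue of the foot. Then pick up the stop collar, slide it down over the post with its thumb screw against the flat, and finish while holding it in the gripper, level, with the thumb screw about halfway up the flat and pointing along the tongue, so that I can tighten it there. The untightened collar would slide down, so do not let go, and leave the mug, mouse and game controller where they are.

Things in the scene. Friction and masses are not known exactly. Their poses are not given: they have to be found in the camera images.
- base: Dark steel foot of a monitor arm, fixed to the desk: a disc 92 mm across and 30 mm high, with a flat tongue 46 mm wide and 12 mm high that reaches 100 mm from the disc's centre and carries two bolt heads (5 mm high). Origin: centre of the disc on the desk; its -x axis points along the tongue, z up.
- post: Bright steel post, 26 mm in diameter, upright in the centre of the foot, top 150 mm above the desk. It turns about its axis with slight friction (0.08 N m) and stays where left. Origin: on the axis, 30 mm above the desk; z up; its -x axis is the way the flat faces. At the start that is 25 to 75 degrees anticlockwise (from above) of the tongue; it must come to lie along the foot's -x.
- flat (a point): Centre of the one flat milled on the post, 7 mm from the post's axis, 120 mm above the desk. The flat runs from a step 90 mm above the desk up to the top (60 mm): there the section is a D, 20 mm from the flat to the round side opposite, but 26 mm across where the round is pinched. The top edge is chamfered 3 mm.
- collar: Loose dark steel stop collar, 160 g, lying on the desk with its bore upright: a ring 46 mm across, 28 mm high, bore 30 mm. Two flat parallel cheeks, 24 mm wide, full height, at +y and -y, 48 mm across them, are the place to grip from above. A bright thumb screw through it points to its -x. Origin: centre of the underside; z up.
- screw_tip (a point): Inner tip of the thumb screw, 6 mm thick, in the collar's bore: 9.5 mm from the collar's axis towards its -x, 14 mm above its underside. So the collar passes over the post only with the screw at the flat (up to about 20 degrees off), and let go it would drop onto the step. At the end the tip should stand level with the middle of the flat.
- screw_head (a point): Outer end of the thumb screw's knurled head (16 mm thick): 43 mm from the collar's axis towards its -x, 14 mm above its underside.
- mug: White mug, 80 mm wide, 95 mm high; leave alone. Origin: centre of its underside.
- mouse: Black computer mouse, 118 x 62 x 36 mm; leave alone. Origin: centre of its underside.
- gamepad: Black game controller, about 95 x 156 x 46 mm; leave alone. Origin: under its middle.
There are look-alikes about, which are no part of the job. Of the things like the base, leave any that is green or red; of the rest the smaller one is meant.

How it is judged:
On the way, in this order (a step that is already met when the one before it is completed fails the run):
1. before the collar is on the post, the fingers grip the post with its flat turned to face along the tongue (within 11 degrees) (angle between the x axis of post and the x axis of base, either way round below 0.2 rad and x of flat in the frame of base below 0 m and contact force between the fingers and post above 2 N and horizontal distance between collar and post above 0.06 m), for 0.2 s.
2. the collar is over the post's upper end, its screw tip below the post's top (horizontal distance between collar and post below 0.006 m and angle between collar's own z axis and vertical below 0.15 rad and z of screw_tip in the frame of post between 0.06 and 0.116 m), for 0.1 s.
At the end, for the whole second after the job is handed in: The collar is held by the fingers (over 2 N), still and level (within 0.15 rad), around the post (axes within 6 mm), its screw tip within 12 mm in height of the middle of the flat, clear of the step; thumb screw and flat both point along the tongue within 11 degrees (0.2 rad) (x of flat in the frame of base below 0 m and angle between the x axis of each of post, collar and the x axis of base, either way round below 0.2 rad and horizontal distance between collar and post below 0.006 m and angle between collar's own z axis and vertical below 0.15 rad and x of screw_head in the frame of base below -0.03 m and z of screw_tip in the frame of post between 0.078 and 0.102 m and contact force between the fingers and collar above 2 N and linear speed of collar below 0.02 m/s); the arm keeps its last pose, push and grip.
It fails at once if the mug is pushed more than 30 mm or knocked over (distance of mug from where it was at the start of the episode above 0.03 m or angle between mug's own z axis and vertical above 0.5 rad).
It fails at once if the mouse is pushed more than 30 mm or knocked over (distance of mouse from where it was at the start of the episode above 0.03 m or angle between mouse's own z axis and vertical above 0.5 rad).
It fails at once if the game controller is pushed more than 30 mm or knocked over (distance of gamepad from where it was at the start of the episode above 0.03 m or angle between gamepad's own z axis and vertical above 0.5 rad).
It also fails if it takes over 53 s, if anything falls off the work surface, if the arm or the gripper's body presses on something with over 40 N, if the wrist force passes 120 N, or if a joint passes its speed limit or range.

## Working session

There is one attempt and no reset: what is moved stays moved. The work goes in short steps, each a Python script; the robot and the scene stay as the last script left them, time stands still between calls to the robot, and variables do not carry over. Pictures are saved under pics/ and viewed, at most 10 in all, crops included, and the job is handed in when it is done.

```bash
mkdir -p pics; ls
python3 - <<'E'
from station import *
import cv2
for n in("scene","top"):
    cv2.imwrite(f"pics/{n}.png",snapshot(n)); c=camera_info(n); print({k:(v if not hasattr(v,'round') else v) for k,v in c.items()})
print(camera_info("wrist")); print(arm.read_eef_rot(),arm.read_time())
E
```

```text
pics
{'fx': 368.32946605973285, 'fy': 368.32946605973285, 'cx': 254.02220853789578, 'cy': 186.34210169274957, 'dist_coeffs': array([-0.04902687,  0.        ,  0.        ,  0.        ,  0.        ]), 'R': array([[-0.81972068,  0.57258439, -0.01432178],
       [ 0.48911109,  0.68676987, -0.53769647],
       [-0.29804084, -0.44776586, -0.84301684]]), 't': array([ 0.49883972, -0.21699392,  1.15403407])}
{'fx': 394.568253884353, 'fy': 394.568253884353, 'cx': 255.66542341658084, 'cy': 187.75876574482757, 'dist_coeffs': array([-0.14062976,  0.        ,  0.        ,  0.        ,  0.        ]), 'R': array([[-0.02161214, -0.99975588,  0.00459352],
       [-0.9968506 ,  0.02119823, -0.07641671],
       [ 0.07630068, -0.00623058, -0.99706539]]), 't': array([-0.00924903,  0.58844329,  1.02450989])}
{'fx': 280.8362428321671, 'fy': 280.8362428321671, 'cx': 255.83823963924388, 'cy': 193.67677162753537, 'dist_coeffs': array([-0.00915228,  0.        ,  0.        ,  0.        ,  0.        ]), 'T_tool_cam': array([[-8.89242650e-04, -9.58868521e-01, -2.83849200e-01,
         7.29085146e-02],
       [ 9.99999239e-01, -1.09537859e-03,  5.67491735e-04,
         6.77599063e-04],
       [-8.55072298e-04, -2.83848480e-01,  9.58868766e-01,
        -7.07044024e-02],
       [ 0.00000000e+00,  0.00000000e+00,  0.00000000e+00,
         1.00000000e+00]])}
[ 1.42372259e-01  9.89812514e-01 -1.14008733e-03 -1.65153470e-04] 0.1
```

View pics/scene.png

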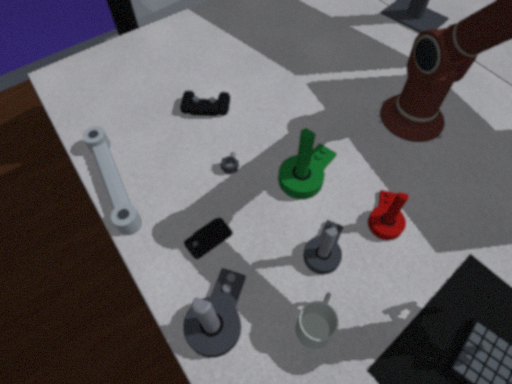

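View pics/top.png

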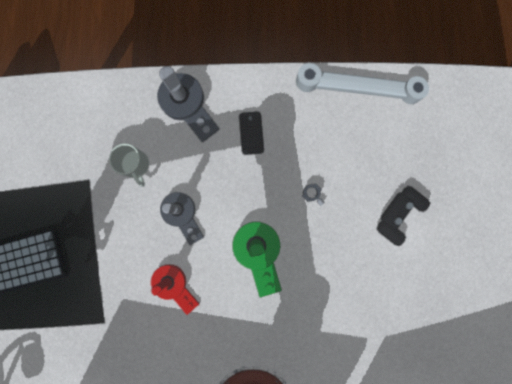

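The scene has two grey bases; the smaller one is at about (178,209) in the top view, with its tongue running to (196,238). The collar is at (312,192) with its screw toward (322,202). I'll enlarge both and compute positions.

```bash
cat > h.py <<'E'
from station import *
import cv2, numpy as np
from scipy.spatial.transform import Rotation as Ro
def cam(n):
    c=camera_info(n); K=np.array([[c['fx'],0,c['cx']],[0,c['fy'],c['cy']],[0,0,1]]); return c,K,np.array(c['dist_coeffs'])
def pose(n):  # world->cam R,t (wrist: from current pose)
    c,_,_=cam(n)
    if n!="wrist": return np.array(c['R']),np.array(c['t'])
    T=np.eye(4);T[:3,:3]=Ro.from_quat(arm.read_eef_rot()).as_matrix();T[:3,3]=arm.read_tool_pos()
    W=np.linalg.inv(T@np.array(c['T_tool_cam'])); return W[:3,:3],W[:3,3]
def pix2w(n,uv,z,P=None):
    _,K,d=cam(n); R,t=P or pose(n)
    p=cv2.undistortPoints(np.array([[uv]],float),K,d)[0,0]
    ray=R.T@np.array([p[0],p[1],1]); o=-R.T@t
    return (o+ray*(z-o[2])/ray[2])
def w2pix(n,X,P=None):
    _,K,d=cam(n); R,t=P or pose(n)
    return cv2.projectPoints(np.array([X],float),cv2.Rodrigues(R)[0],t,K,d)[0].reshape(-1,2)
def down(yaw):  # tool down, closing axis (tool y) at angle yaw in world
    y=np.array([np.cos(yaw),np.sin(yaw),0]); z=np.array([0,0,-1.]); x=np.cross(y,z)
    return Ro.from_matrix(np.c_[x,y,z]).as_quat()
E
python3 - <<'E'
from h import *
im=cv2.imread("pics/top.png")
a=im[180:255,145:220]; b=im[165:240,275:350]
cv2.imwrite("pics/crop.png",np.hstack([cv2.resize(x,(390,390),interpolation=cv2.INTER_CUBIC) for x in(a,b)]))
for u,z in(((178,209),.03),((197,238),.012),((312,192),.028),((322,202),.014),((125,158),.09),((251,132),.03),((404,215),.04),((165,280),.03),((255,245),.03)): print(u,pix2w("top",u,z).round(3))
E
```

```text
(178, 209) [0.536 0.184 0.03 ]
(197, 238) [0.458 0.137 0.012]
(312, 192) [ 0.573 -0.171  0.028]
(322, 202) [ 0.547 -0.199  0.014]
(125, 158) [0.666 0.308 0.09 ]
(251, 132) [ 0.737 -0.013  0.03 ]
(404, 215) [ 0.506 -0.414  0.04 ]
(165, 280) [0.35  0.221 0.03 ]
(255, 245) [ 0.438 -0.017  0.03 ]
```

View pics/crop.png

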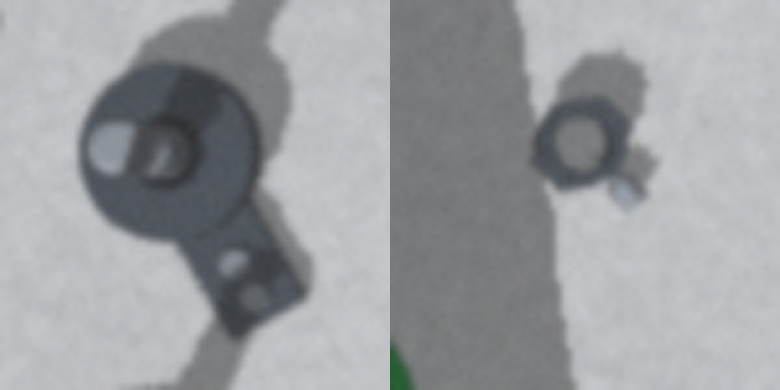

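The crop shows the base disc at (177.7,209.2), the tongue end at (197,240), and the post leaning outward in the view. The collar's screw points to the lower right. I'll take a close wrist look over each.

```bash
python3 - <<'E'
from h import *
B=np.array([.536,.184]); C=np.array([.573,-.171])
for k in np.radians([-149,-99,31,81,-57,123]):
    print(np.degrees(k).round(),arm.ik([*B,.33],down(k)))
P={}
for nm,xy,yaw in(("post",B,np.radians(81)),("col",C,np.radians(40))):
    arm.movep([*(xy+(0 if nm=="post" else 0)),.31 if nm=="post" else .25],down(yaw)); P=pose("wrist")
    cv2.imwrite(f"pics/w_{nm}.png",snapshot("wrist")); np.savez(f"w_{nm}.npz",R=P[0],t=P[1])
    z=.15 if nm=="post" else .028
    print(w2pix("wrist",[*xy,z],P), arm.read_time())
E
python3 -c "
import cv2,numpy as np
cv2.imwrite('pics/w2.png',np.hstack([cv2.imread('pics/w_%s.png'%n)[:,100:490] for n in('post','col')]))"
```

```text
-149.0 [-1.00211777  0.68703789  1.13511687  1.65326554 -0.65508169  1.23401861
 -2.32522074]
-99.0 [-0.86007938  0.56101214  0.80435689  1.64947402 -0.43954326  1.12140279
 -1.6651107 ]
31.0 [-0.56232978  0.47028602  0.29702261  1.64040803 -0.15315788  1.05381959
  0.32123639]
81.0 [-0.43497491  0.45965993  0.10030713  1.63625779 -0.05129025  1.04824475
  1.09431213]
-57.0 [-0.76305386  0.51712647  0.62596297  1.6466555  -0.33338611  1.08673991
 -1.03704654]
123.0 [-0.28317084  0.46188182 -0.13138658  1.63124129  0.06724469  1.0528876
  1.71250226]
[[252.91968848 199.49777991]] 2.175
[[253.01707797 183.19010402]] 3.5833
```

View pics/w2.png

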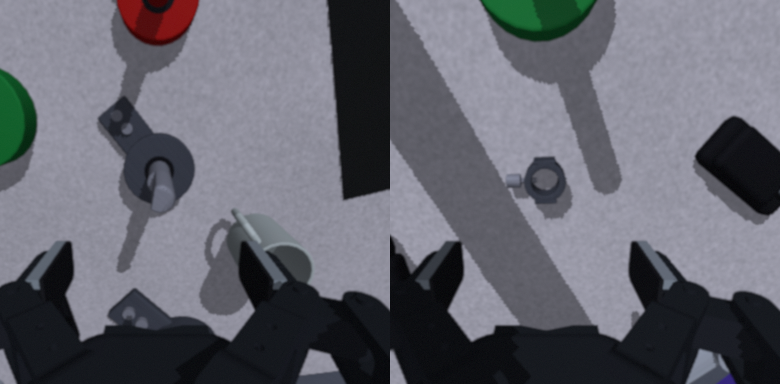

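The left shows the post centred near (262,180) in the full image. The right shows the collar at about (255,180), with the screw head at about (224,181). I'll enlarge both.

Run:
```python
import cv2,numpy as np
a=cv2.imread('pics/w_post.png')[90:220,190:320]; b=cv2.imread('pics/w_col.png')[145:215,210:280]
cv2.imwrite('pics/z.png',np.hstack([cv2.resize(x,(400,400),interpolation=cv2.INTER_CUBIC) for x in(a,b)]))
```

```text
(no output)
```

View pics/z.png

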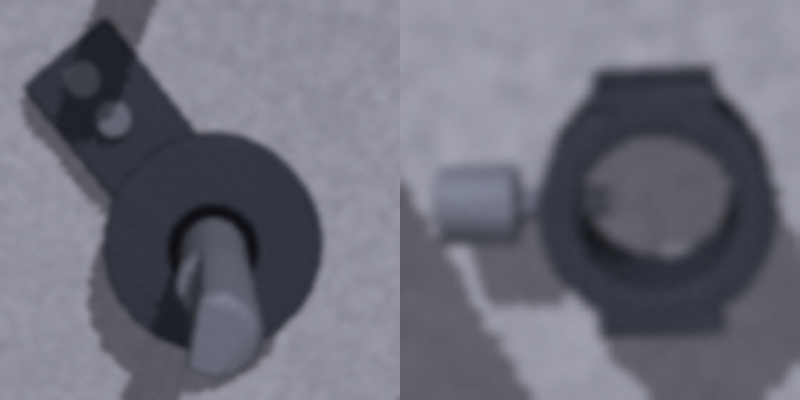

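Left crop: disc centre at (259.2,168), tongue end middle at (211.8,107.9), post top around (262,199), with its flat edge on the left running (256.6,187.5)–(252.4,210.9). Right crop: collar top centre at (255,182.5) and screw end at (216.1,180.7).

Run:
```python
from h import *
f=np.load("w_post.npz");P=(f['R'],f['t'])
g=lambda x,y:(190+x/3.077,90+y/3.077)
for n,c,z in(("disc",(213,240),.03),("disc90",(213,133),.03),("discL",(105,242),.03),("discR",(321,242),.03),("tend",(67,55),.012),("tA",(107,20),.012),("tB",(27,90),.012),("top",(222,336),.15),("fA",(205,300),.147),("fB",(192,372),.147),("right",(262,330),.147)):
    print(n,pix2w("wrist",g(*c),z,P).round(4))
f=np.load("w_col.npz");P=(f['R'],f['t']); g=lambda x,y:(210+(x-400)/5.714,145+y/5.714)
c=pix2w("wrist",g(657,214),.028,P);s=pix2w("wrist",g(435,204),.014,P);d=s-c
print(c,s,np.degrees(np.arctan2(d[1],d[0])),np.hypot(*d[:2]))
for p,q,z in(((598,68),(712,66),0),((605,332),(722,330),.028)):
    e=pix2w("wrist",g(*p),z,P)-pix2w("wrist",g(*q),z,P);print(np.degrees(np.arctan2(e[1],e[0])),np.linalg.norm(e), (pix2w("wrist",g(*p),z,P)+pix2w("wrist",g(*q),z,P))/2)
```

```text
disc [0.5334 0.1915 0.03  ]
disc90 [0.4907 0.198  0.03  ]
discL [0.5273 0.1474 0.03  ]
discR [0.5412 0.2354 0.03  ]
tend [0.4519 0.1439 0.012 ]
tA [0.4411 0.1626 0.012 ]
tB [0.4629 0.1249 0.012 ]
top [0.537  0.1919 0.15  ]
fA [0.5267 0.1887 0.147 ]
fB [0.5473 0.1817 0.147 ]
right [0.5379 0.2033 0.147 ]
[ 0.57408468 -0.16901599  0.028     ] [ 0.54166941 -0.19828647  0.014     ] -137.9184592364113 0.04367505959526398
-138.84661814357636 0.022886761639923665 [ 0.55872682 -0.15140151  0.        ]
-138.85735436047446 0.02248454667841894 [ 0.58996594 -0.18592169  0.028     ]
```

Post axis ≈ (0.5355,0.192), tongue at −150°, flat at −109° (41° off). Collar ≈ (0.574,−0.169), screw at −138.5°. Now I'll pinch and turn the post.

Run:
```python
from h import *
A=np.array([.5355,.192]); z=.176
def at(y,z): return [*(A+.003*np.array([np.cos(y),np.sin(y)])),z]
y0=np.radians(71.2); y1=np.radians(30)
arm.move_gripper(.75)
arm.movep(at(y0,.26),down(y0)); arm.line_to(at(y0,z),.1)
print("ft",arm.read_ft_force())
arm.move_gripper(0,40); print("grip",arm.read_opening(),arm.read_finger_force(),arm.read_ft_force(),arm.read_wrist_torque())
for y in np.linspace(y0,y1,6)[1:]:
    arm.movep(at(y,z),down(y)); print(np.degrees(y).round(),arm.read_ft_force().round(1),arm.read_wrist_torque().round(2))
arm.pause(.4); print(arm.read_opening(),arm.read_finger_force(),arm.read_tool_pos(),arm.read_time())
```

```text
ft [ 0.54548213 -0.16404051  0.00856248]
grip 0.22616225796447 41.14674796408508 [-1.8460854  -4.9473933   4.72469158] [-0.55097389  0.51785265  0.07039107]
63.0 [-2.8 -3.3  4.9] [-0.54  0.46 -0.09]
55.0 [-3.  -2.5  5.3] [-0.51  0.38 -0.15]
46.0 [-1.8 -2.9  5.1] [-0.49  0.35 -0.06]
38.0 [-1.9 -3.4  4.3] [-0.51  0.39 -0.11]
30.0 [-1.4 -1.8  4.1] [-0.53  0.33 -0.07]
0.22584027553466968 39.76740572601557 [0.53833911 0.19274567 0.17661404] 8.4167
```

Run:
```python
from h import *
p=arm.read_tool_pos()
arm.move_gripper(.75); arm.line_to([p[0],p[1],.26],.15)
y=np.radians(120)
arm.movep([.5355,.192,.29],down(y)); P=pose("wrist"); im=snapshot("wrist"); np.savez("w3.npz",R=P[0],t=P[1])
u=w2pix("wrist",[.5355,.192,.15],P)[0]; x0,y0=(u-[65,75]).astype(int); print(x0,y0,u)
cv2.imwrite("pics/w3.png",cv2.resize(im[y0:y0+120,x0:x0+130],(780,720))[:600])
c=np.array([.574,-.169]); yy=np.radians(131.5)
arm.movep([*c,.16],down(yy)); P=pose("wrist"); cv2.imwrite("pics/w4.png",snapshot("wrist")[60:260,120:400]); np.savez("w4.npz",R=P[0],t=P[1])
print(arm.read_time(),arm.read_joint_positions())
```

```text
189 131 [254.45451947 206.3901771 ]
12.3333 [ 0.28795258  0.70220517 -0.0677452   1.72768799  0.06451776  0.71262931
  2.48579921]
```

View pics/w3.png

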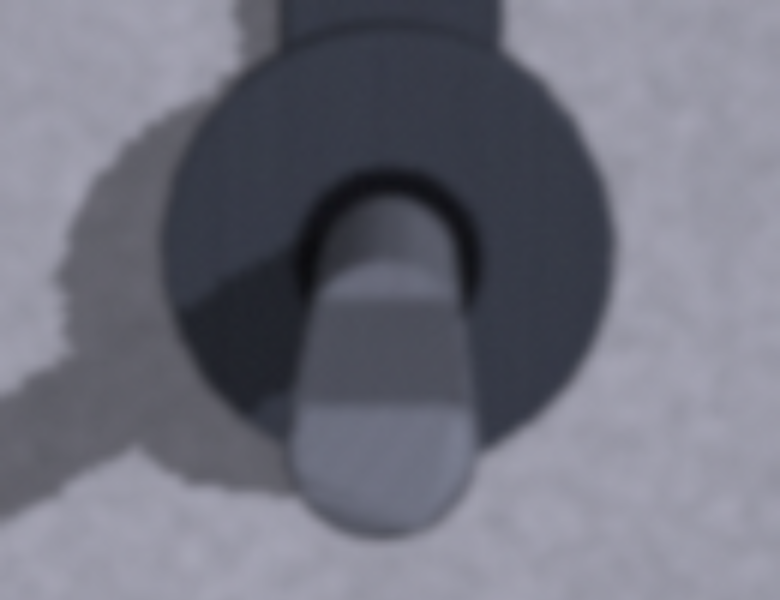

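View pics/w4.png

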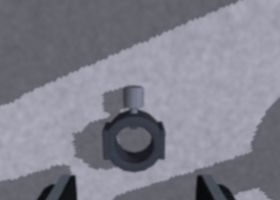

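The flat now squarely faces the tongue (crop: flat edge horizontal at y≈405, tongue straight up). The collar lies centred under the gripper with its screw straight up in the image. Picking it up.

Run:
```python
from h import *
arm.line_to([.574,-.169,.076],.1); print(arm.read_ft_force().round(1))
arm.move_gripper(0,60); print(arm.read_opening(),arm.read_finger_force(),arm.read_ft_force().round(1))
arm.line_to([.574,-.169,.20],.12); print(arm.read_opening(),arm.read_tool_pos(),arm.read_time(),arm.read_ft_force().round(1))
T=Ro.from_quat(arm.read_eef_rot()); P=pose("wrist"); im=snapshot("wrist"); np.savez("w5.npz",R=P[0],t=P[1])
for e in((0,0,.054),(0,0,.049),(.015,0,.049),(-.015,0,.049),(.043,0,.06)): print(e,w2pix("wrist",np.array(arm.read_tool_pos())+T.apply(e),P))
cv2.imwrite("pics/w5.png",cv2.resize(im[180:384,140:372],None,fx=2.9,fy=2.9,interpolation=cv2.INTER_CUBIC))
```

```text
[-0.6  0.4 -0.6]
0.5518454143121309 63.42479109764099 [ 0.5 -0.2  4.4]
0.5503197401831104 [ 0.57339966 -0.16883993  0.19903523] 14.7917 [ 0.8 -0.9 -2.3]
(0, 0, 0.054) [[253.54968938 260.74599798]]
(0, 0, 0.049) [[253.46173521 266.06400094]]
(0.015, 0, 0.049) [[253.35504263 237.61553142]]
(-0.015, 0, 0.049) [[253.56222913 292.73834298]]
(0.043, 0, 0.06) [[253.36643123 173.75993151]]
```

View pics/w5.png

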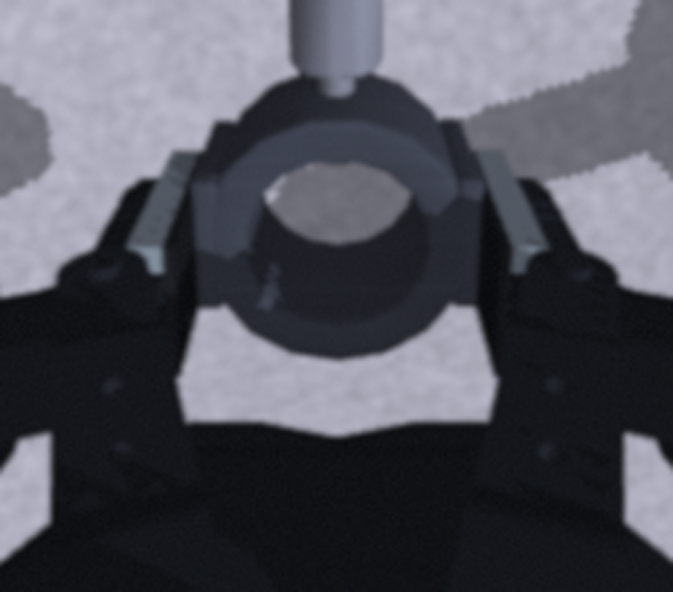

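The collar is held level. Its bore centre is in tool x +0.8 mm. The gripper and collar both appear +1.8 mm off in tool y, which is camera bias, so I correct the post position to ≈(0.537,0.190). Moving over the post for a look.

Run:
```python
from h import *
p=arm.read_tool_pos(); t=[.5373,.1899]
arm.line_to([p[0],p[1],.27],.15); arm.movep([*t,.27],down(np.radians(120))); arm.line_to([*t,.236],.08); arm.pause(.2)
print(arm.read_tool_pos(),arm.read_time(),arm.read_ft_force().round(1),arm.read_opening(),arm.read_finger_force())
im=snapshot("wrist"); cv2.imwrite("pics/w6.png",cv2.resize(im[180:340,150:360],None,fx=3.5,fy=3.5,interpolation=cv2.INTER_CUBIC))
```

```text
[0.53763031 0.19001182 0.23662616] 17.5833 [ 0.6 -0.1 -1.5] 0.5490492869679082 62.749232053756714
```

View pics/w6.png

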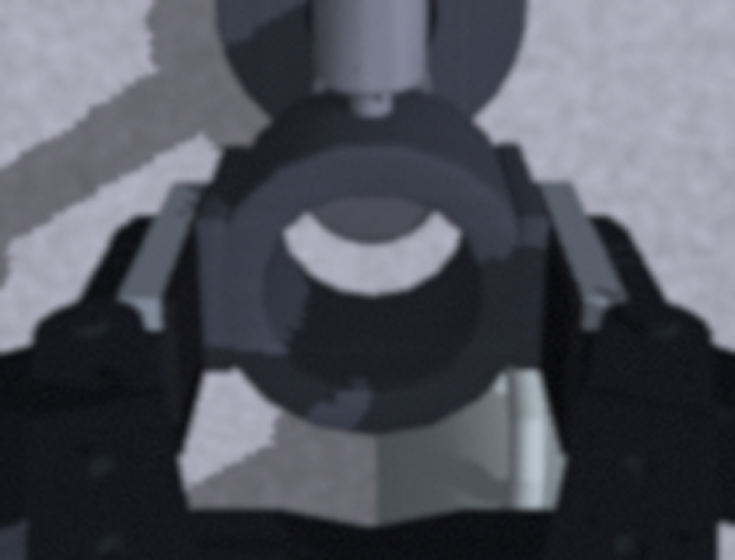

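The post shows through the bore, laterally centred (x≈372 for bore, post and foot). I'll check fore-aft alignment from its back arc (y≈243) against the bore's lower rim (y≈297).

Run:
```python
from h import *
T=Ro.from_quat(arm.read_eef_rot());P=pose("wrist");p=np.array(arm.read_tool_pos())
f=lambda x,z:w2pix("wrist",p+T.apply([x,0,z]),P)[0,1].round(1)
print("rim bottom obs 264.9:",[(e,f(-.015+e,.076)) for e in(0,.001,.002)])
print("rim top near obs ~236:",[(e,f(.015+e,.048)) for e in(0,.001,.002)])
print("post obs 249.4:",[(e,f(-.013+e,p[2]-.147)) for e in(-.003,-.002,-.001,0,.001,.002,.003,.004)])
```

```text
rim bottom obs 264.9: [(0, np.float64(264.7)), (0.001, np.float64(263.2)), (0.002, np.float64(261.6))]
rim top near obs ~236: [(0, np.float64(239.1)), (0.001, np.float64(237.1)), (0.002, np.float64(235.1))]
post obs 249.4: [(-0.003, np.float64(254.9)), (-0.002, np.float64(253.4)), (-0.001, np.float64(252.0)), (0, np.float64(250.6)), (0.001, np.float64(249.2)), (0.002, np.float64(247.8)), (0.003, np.float64(246.3)), (0.004, np.float64(244.9))]
```

Aligned within about 0.5 mm; descending with a force guard.

Run:
```python
from h import *
for z in np.append(np.arange(.232,.183,-.005),.1815):
    arm.line_to([.5370,.1897,z],.03); f=arm.read_ft_force(); print(round(z,4),arm.read_tool_pos().round(4),f.round(1))
    if np.linalg.norm(f)>18: print("stop");break
arm.pause(.3); print(arm.read_tool_pos(),arm.read_ft_force(),arm.read_wrist_torque(),arm.read_opening(),arm.read_finger_force(),arm.read_time())
im=snapshot("wrist")[160:340,150:360];s=snapshot("scene")[200:290,280:370]
cv2.imwrite("pics/w7.png",np.hstack([cv2.resize(im,(467,400)),cv2.resize(s,(333,400),interpolation=cv2.INTER_CUBIC)]))
```

```text
0.232 [0.5368 0.1897 0.2317] [ 0.5 -0.7 -1.6]
0.227 [0.5368 0.1896 0.2267] [-0.2 -0.5 -1.6]
0.222 [0.5369 0.1896 0.2217] [ 0.5  0.5 -1.2]
0.217 [0.5369 0.1896 0.2167] [ 0.3  0.1 -1.3]
0.212 [0.5368 0.1896 0.2117] [ 0.2  0.6 -1.6]
0.207 [0.5369 0.1896 0.2067] [-0.3  0.2 -1.4]
0.202 [0.5369 0.1896 0.2017] [-0.1  0.3 -1.7]
0.197 [0.5368 0.1896 0.1967] [-0.9  0.9 -1.2]
0.192 [0.5368 0.1896 0.1917] [ 0.3  0.3 -2.6]
0.187 [0.5368 0.1896 0.1867] [-0.4 -0.5 -1.5]
0.1815 [0.5369 0.1896 0.1812] [-0.7  0.2 -1.3]
[0.53708509 0.189726   0.18162182] [ 0.37404754  0.46802338 -2.18997977] [ 0.02242393 -0.08989394  0.03410474] 0.5516131502956334 62.74358153343201 21.4
```

View pics/w7.png

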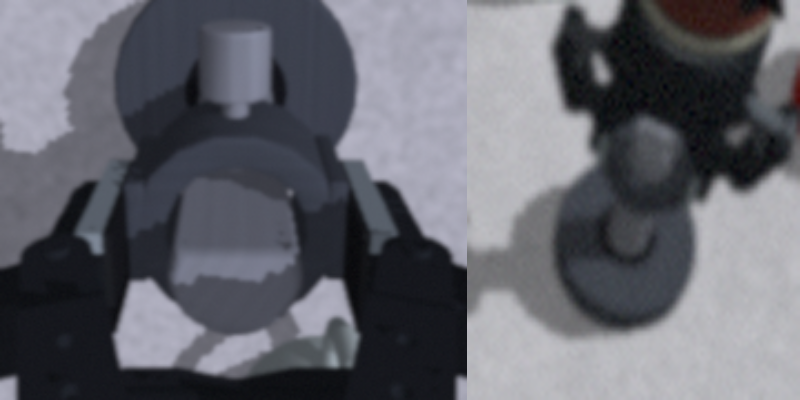

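The collar is around the post, centred and level, with the thumb screw over the tongue and almost no contact force. The tip is at about 0.120 m, the middle of the flat. Handing in.

```bash
python3 -c "
from station import *
print(ticket.finish_job())"
```

```text
the job is handed in; nothing more can be done
None
```

The post is turned so its flat faces along the tongue, and the collar is held level around it with the thumb screw pointing along the tongue at about mid-flat (tip about 120 mm above the desk); I handed the job in at about 21.5 s, and no verdict came back.

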